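# Lock the washer feeder's collar and hold its spring gate half open

### The arm

A 6-joint arm with a two-finger parallel gripper is mounted at the origin on the work surface. World frame = base frame: x ahead of the robot, y to its left, z up, the work surface at z = 0. Lengths are in mm, angles in rad, forces in N, time in s.
With the tool pointing down it reaches from about 350 to 875 mm from the base axis. Payload 4.2 kg.
Tool frame: the origin (TCP) lies at the very end of the fingers, on their centre line; the grasp point (between the pads) lies arm.grip_depth behind it (arm.grip_depth is the distance from the TCP to the grasp point, in mm); z points along the fingers, y is the direction in which the jaws open and shut (so a half turn about z gives the same grasp; the last joint's range is limited). The gripper opens to 85 mm and grips with 20 to 120 N. Pads are 22 mm wide; open, the fingers measure 114 mm over their backs; the gripper's body (76 mm by 85 mm) begins 54 mm behind the grasp point. The pads swing forward as they close: fully open they stand 13 mm farther back than shut.
Start: joints at [-0.885, 0.385, 0.008, 0, -1.194, -0.259], TCP at [258.737, -568.906, 231.312] pointing down, gripper open.
Joint ranges: [-3.14, 3.14], [-1.21, 2.06], [-1.07, 1.41], [-3.16, 2.05], [-2.99, -0.16], [-3.1, 3.1]. Speed limits (rad/s): [2.79, 2.79, 3.14, 3.14, 3.14, 3.14].

### API

Orientations are given as a unit quaternion [x, y, z, w].
In Python, from bench import arm, optics, workorder gives the robot as it stands. The module is installed in compiled form; this text tells all that it offers.
- The arm moves only by the tool play_rows, never from a script. Its arguments are lists of equal length, an entry for each row: "travel": the shift along the tool's x, y, z in m, a list of three; "rotation": the turn, a rotation vector about the tool's x, y, z in rad, a list of three; "grip": the opening, from 0 (shut) to 1 (fully open). In form: {"travel": [[x, y, z], ...], "rotation": [[rx, ry, rz], ...], "grip": [grip, ...]}. A call has 1 to 12 rows; each row shifts and turns the commanded pose from where the row before left it, along the tool's axes as they then stand; what a row does not reach is not made up. A row lasts 1/12 s, in which the tool goes at most 41.7 mm and 7.16 degrees, less where a joint would pass 70% of its speed; a pose out of reach is approached as far as the arm can. A call is refused whole if a number of a shift passes 0.0417 or a number of a turn 0.125, either way. A call with a gripper value outside its range is refused whole. The fingers move at their own pace and stop on an object; the grip force is fixed at half the most. Time passes only in rows, so rows that do not move let the fingers close. It gives the time, the measured TCP pose, the force and the opening at its end, in the units of the state.
- arm.read_state(): the state, without advancing time (a new reading comes with each control period).
- optics.get_image(name): name is "scene" or "side" or "wrist"; returns a dict with "image" (400x640x3 uint8, blue, green, red), "depth" (400x640 float32, mm along the optical axis (not along the pixel's ray), 0 where there is no reading), "camera_matrix" (3x3 intrinsics, pixels), "R" (3x3) and "t" (3): a world point X has camera coordinates R X + t; the wrist camera has in their place "hand_eye" (4x4, takes a point from camera to tool coordinates, whose origin is the TCP and whose axes are the flange's). Camera axes: x right, y down, z forward; pixel columns grow to the right and rows downward; lengths in mm; the calibration is good to about 2 mm. A picture is of the moment at which its call begins: read the wrist's pose just before it.
- workorder.job_done(): hands the job in, once; it reports no verdict.
The state is a dict: "clock": time; "joints": joint angles; "joint_vel": joint speeds; "joint_efforts": joint torques, N m; "position": TCP position; "ee_rot": TCP orientation; "contact_force": force on the tool from outside, world axes, zero at the start; "wrist_torque": the same for the moment, N m; "gripper_width": finger opening in mm.
Only numpy, scipy, OpenCV 4.12 (cv2) and the standard library are available. Lean on these libraries where they do the work, as an engineer would, in place of code of your own. Each camera call takes 0.05 s, during which the arm holds its last target. There are 200 camera calls.

### The job

On the washer feeder, first turn the lock collar clockwise (seen from above) by its upright peg until its lever points at the raised lock mark on the deck. Then slide the sprung feed gate by its upright tab, away from the feeder's front, to half of its travel where the long rail marks are, and hold it still there: the job finishes with the robot still holding the gate half open, since it springs shut when let go. Keep the gate shut until the collar is locked, and leave the other things where they are.

Things in the scene. Friction and masses are not known exactly. Their poses are not given: they have to be found in the camera images.
- feeder: the washer feeder, a grey steel box fixed to the bench, 200 (x) x 300 (y) x 80 high, flat deck on top. Origin at the centre of its underside; its own x axis points from its front (robot side) to its back, y to its left, z up. The other directions here are in this frame. On its deck: a round hopper cover with the lock collar at the left, a sprung gate between two rails (9 mm high) at the right, a 30 mm high spring housing behind the gate (its face at x = +90)
- collar (a joint): angle of the lock collar about its vertical axis, rad, grows clockwise seen from above. 0 = fully unlocked, lever pointing 200 deg (counter-clockwise from feeder x, so to the front); 1.40 = locked, lever in line with the lock mark (about 120 deg, left and front); it can be overturned to a stop at 1.75. Starts anywhere from 0 to 0.5. Stiff (about 3 N at the peg), stays where it is left
- collar_peg (a point): middle of the free part of the collar's upright round steel peg, 14 mm diameter, on the end of the flat lever, 78 mm from the collar's axis. The peg's top is 22 mm above this point, the lever's top 24 mm below it, the deck 42 mm below it. Moves with the collar
- collar_axis (a point): point on the collar's vertical turning axis, at the height of collar_peg; fixed on the feeder. The collar is a dark steel ring of 84 mm diameter, 18 mm above the deck; the round cover inside it (60 mm diameter) ends 34 mm above the deck with a small 16 mm knob to 42 mm
- lock_mark (a point): top centre of the lock mark, a single raised steel rib 24 x 6 x 4 on the deck, radial to the collar, 105 mm from its axis. The lever's narrow pointer end comes in line with it when locked
- gate (a joint): travel of the feed gate, m: 0 = shut (spring pulls it here), grows as it slides along the feeder's +x (to its back), 0.060 = fully open, 0.030 = half. Spring pull about 3.3 N shut, 9.9 N at half, 16.5 N fully open; it snaps shut when let go
- gate_tab (a point): point in the middle of the gate's upright steel tab: tab 10 thick (feeder x) x 30 wide (feeder y), its top 20 mm above this point, the deck 40 mm below it. A thin cross bar, 76 wide and at 11 to 15 mm above the deck, runs over both rails as a pointer to the rail marks. Moves with the gate
- half_mark (a point): where gate_tab is when the gate is at half travel: in the vertical plane of the two longest (16 mm) rail marks, which lie on the deck outside the rails; shorter marks (8 mm) show shut and fully open. Fixed on the feeder
- screwdriver: loose bystander: screwdriver 190 mm long lying on the bench in front of the feeder (sizes in mm, origin at the middle of its underside)
- tin: loose bystander: small round closed tin, diameter 42, height 27, standing on the feeder's deck near its back left corner (sizes in mm, origin at the middle of its underside)
- fan: loose bystander: square cooling fan 80 x 80 x 26 lying flat left of the feeder (sizes in mm, origin at the middle of its underside)
- tub: loose bystander: white jar, diameter 68, height 85, right of the feeder (sizes in mm, origin at the middle of its underside)
- covers: loose bystander: stack of metal chassis covers 200 x 160 x 71, far to one side (sizes in mm, origin at the middle of its underside)
- tray: loose bystander: open cardboard tray of washers 200 x 180 x 50, far to one side (sizes in mm, origin at the middle of its underside)
- carton: loose bystander: cardboard carton 90 x 140 x 60, close behind the feeder (sizes in mm, origin at the middle of its underside)

How it is judged (in metres and radians):
On the way, in this order (a step that is already met when the one before it is completed fails the run):
1. the collar is turned to its lock mark while the gate is shut (value of joint collar between 1.28 and 1.52 rad and value of joint gate below 0.006 m), for 0.2 s.
2. with the collar locked, the gate is held at half travel by the fingers (value of joint collar between 1.28 and 1.52 rad and value of joint gate between 0.0245 and 0.0355 m and contact force between gate and the fingers above 3 N), for 0.3 s.
At the end, for the whole second after the job is handed in: the collar is within 0.12 rad of its lock mark (1.28 to 1.52), the gate stands still (under 10 mm/s) within 5.5 mm of half travel (24.5 to 35.5 mm), and the fingers are holding it (contact force over 3 N) (all of step 2 and velocity of joint gate between -0.01 and 0.01 m/s); the arm keeps its last pose, push and grip.
It fails at once if the gate is opened (over 10 mm) while the collar is not at its lock mark (value of joint gate above 0.01 m and (value of joint collar below 1.24 rad or value of joint collar above 1.56 rad)).
It fails at once if a bystander is shifted by more than 30 mm (distance of any of screwdriver, tin, fan, tub, covers, tray, carton from where it was at the start of the episode above 0.03 m).
It also fails if it takes over 46 s, if anything falls off the work surface, if the arm or the gripper's body presses on something with over 40 N, if the wrist force passes 120 N, or if a joint passes its speed limit or range.

## Working session

There is one attempt and no reset: what is moved stays moved. The work goes in short steps, Python scripts to look and compute and a tool call to move; the robot and the scene stay as the last step left them, time stands still between calls to the robot, and variables do not carry over. Pictures are saved under pics/ and viewed, about 8 in all and at most 12, crops included, and the job is handed in when it is done.

Besides the shell and the picture viewer there is one more tool, called after "Call:" as name(argument=value, ...), one argument or row to a line, values as JSON. play_rows: Moves the arm, as the interface text tells. Its arguments: {"type":"object","properties":{"travel":{"type":"array","items":{"type":"array","items":{"type":"number"}}},"rotation":{"type":"array","items":{"type":"array","items":{"type":"number"}}},"grip":{"type":"array","items":{"type":"number"}}},"required":["travel","rotation","grip"]}

```bash
mkdir -p pics; cat > h.py <<'E'
import numpy as np, cv2
from bench import arm, optics, workorder
from scipy.spatial.transform import Rotation as Rn
def cloud(d):
    K=d["camera_matrix"];z=d["depth"];v,u=np.mgrid[:400,:640]
    p=np.stack([(u-K[0,2])/K[0,0]*z,(v-K[1,2])/K[1,1]*z,z],-1)
    return (p-d["t"])@d["R"] # R^T(p-t)
E
python3 - <<'E'
from h import *
print(arm.read_state(),arm.grip_depth)
for n in("scene","side"):
    d=optics.get_image(n);cv2.imwrite(f"pics/{n}.png",d["image"]);np.savez(n+".npz",**d)
    print(n,d["camera_matrix"],d["R"],d["t"],-d["R"].T@d["t"])
E
```

```text
{'clock': 0.0, 'joints': array([-8.85413640e-01,  3.85583295e-01,  6.59198955e-03, -5.15029654e-04,
       -1.19396505e+00, -2.58603057e-01]), 'joint_vel': array([ 7.33291560e-04, -3.31467285e-04,  2.77569575e-04,  7.75497967e-04,
       -1.25400632e-03, -1.45321800e-05]), 'joint_efforts': array([-1.17047166e-04, -3.92290807e+01,  1.88403583e+01,  4.18614686e+00,
       -4.52326130e-03,  3.46057391e-06]), 'position': array([ 258.4911256 , -568.39289029,  230.18980671]), 'ee_rot': array([-2.11681046e-01,  9.77338176e-01,  1.07075095e-03, -2.77866914e-04]), 'contact_force': array([-0.42558585,  0.2174901 ,  0.0655757 ]), 'wrist_torque': array([ 0.0037365 ,  0.01460083, -0.03559047]), 'gripper_width': 85.61127062699701} 18.700000000000003
scene [[404.30705039   0.         325.51437486]
 [  0.         404.30705039 200.72741473]
 [  0.           0.           1.        ]] [[-0.89321206  0.44953435  0.00954354]
 [ 0.33266164  0.6749712  -0.65859708]
 [-0.30250363 -0.58509209 -0.75243525]] [ 524.79566235 -139.82333639 1471.0583984 ] [ 960.26817934  719.16768083 1009.7805379 ]
side [[520.24413107   0.         317.03552328]
 [  0.         520.24413107 201.01073574]
 [  0.           0.           1.        ]] [[-0.99697451 -0.07500483  0.02039848]
 [-0.06672099  0.69115517 -0.71961993]
 [ 0.03987646 -0.71880374 -0.69406848]] [ 573.29183761  110.55512614 2032.7339674 ] [ 497.87546235 1427.72568414 1478.71996809]
```

View pics/scene.png

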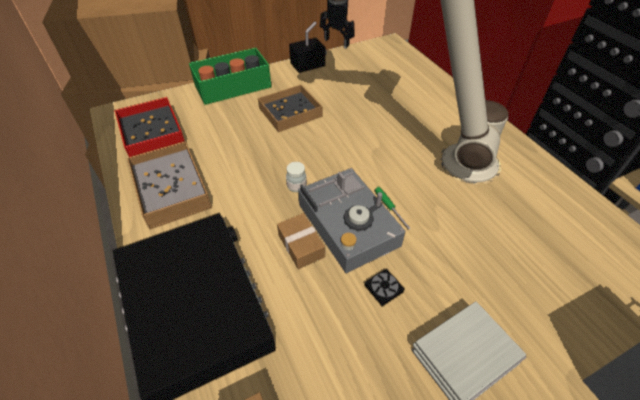

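View pics/side.png

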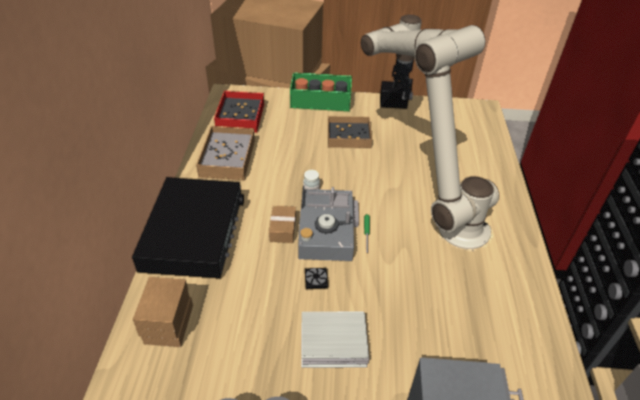

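```bash
python3 - <<'E'
from h import *
a=dict(np.load("scene.npz"));b=dict(np.load("side.npz"))
ia=cv2.resize(a["image"][160:275,275:425],None,fx=5,fy=5,interpolation=cv2.INTER_CUBIC)
cv2.imwrite("pics/sc_crop.png",ia)
ib=cv2.resize(b["image"][170:270,280:380],None,fx=6,fy=6,interpolation=cv2.INTER_CUBIC)
cv2.imwrite("pics/sd_crop.png",ib)
for n,d in(("scene",a),("side",b)):
    P=cloud(d);uv=(348,210) if n=="scene" else (325,225)
    print(P[uv[1],uv[0]])
    m=(abs(P[...,2]-80)<6)&(d["depth"]>0)&(np.hypot(P[...,0]-P[uv[1],uv[0],0],P[...,1]-P[uv[1],uv[0],1])<230)
    q=P[m];print(len(q),q.mean(0),np.median(q[:,2]))
    r=cv2.minAreaRect(q[:,:2].astype(np.float32));print(r)
E
```

```text
[551.52712121  73.09415901  99.87556376]
3701 [542.57182022  75.00350776  81.01422057] 81.03423054407072
((537.6754150390625, 25.835037231445312), (203.14183044433594, 362.5399169921875), 2.2474961280822754)
[538.19388668 139.60286978 117.85450589]
2021 [535.24074388  76.66291617  80.05110939] 80.09248627212881
((535.707275390625, 62.60462951660156), (199.4166717529297, 304.7666015625), 2.5160884857177734)
```

View pics/sc_crop.png

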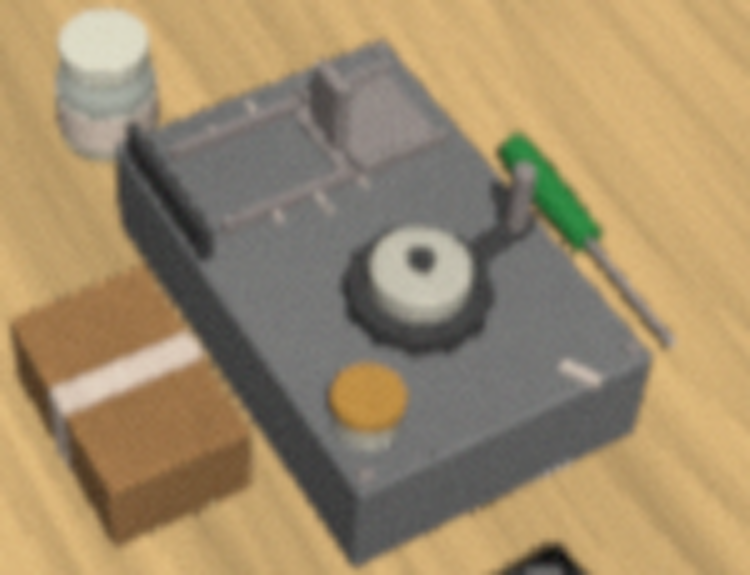

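View pics/sd_crop.png

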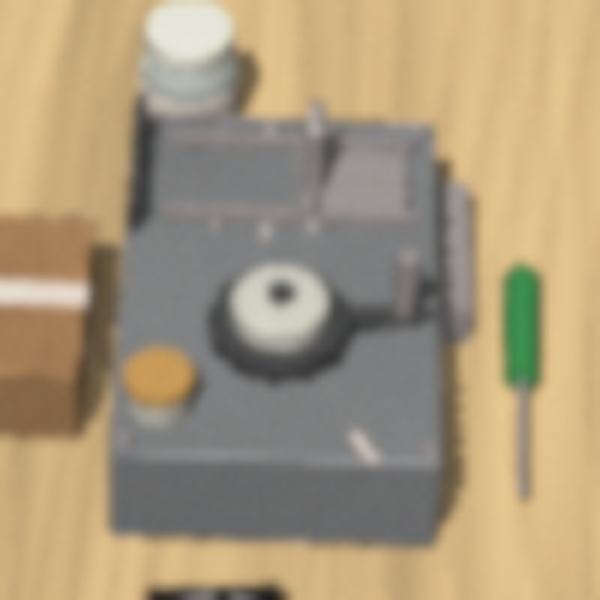

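```bash
cat >> h.py <<'E'
def ray(d,u,v,z):
    K=d["camera_matrix"];r=d["R"].T@np.array([(u-K[0,2])/K[0,0],(v-K[1,2])/K[1,1],1]);c=-d["R"].T@d["t"]
    return c+r*(z-c[2])/r[2]
E
python3 - <<'E'
from h import *
a=dict(np.load("scene.npz"));b=dict(np.load("side.npz"))
for n,d,o,s,pts in(("scene",a,(275,160),5,dict(knob=(421,255,122),mark=(580,373,84),pegtop=(524,168,144),tabtopR=(322,68,140),tabtopL=(343,95,140),tin=(368,397,107),half1=(325,203,81),half2=(252,107,81),cornBR=(120,160,80),cornBL=(358,488,80),cornFL=(650,358,80),cornFR=(385,45,80))),
  ("side",b,(280,170),6,dict(knob=(281,290,122),mark=(365,447,84),pegtop=(407,256,144),tabtop=(316,112,140),tin=(160,375,107),cornBL=(112,456,80),cornFL=(440,464,80),cornFR=(433,124,80)))):
    for k,(x,y,z) in pts.items(): print(n,k,ray(d,o[0]+(x+.5)/s-.5,o[1]+(y+.5)/s-.5,z).round(1))
    P=cloud(d);m=(abs(P[...,2]-80)<5)&(d["depth"]>0)&(abs(P[...,0]-540)<130)&(abs(P[...,1]-65)<170)
    m=m.astype(np.uint8);c,l,st,_=cv2.connectedComponentsWithStats(m,connectivity=4);i=1+st[1:,4].argmax()
    print(cv2.minAreaRect(P[l==i][:,:2].astype(np.float32)))
E
```

```text
scene knob [534.8 104.4 122. ]
scene mark [478.9 194.1  84. ]
scene pegtop [459.1  89.1 144. ]
scene tabtopR [523.8 -38.4 140. ]
scene tabtopL [523.2 -12.6 140. ]
scene tin [604.2 169.3 107. ]
scene half1 [547.3  14.1  81. ]
scene half2 [550.8 -78.5  81. ]
scene cornBR [644.7 -74.7  80. ]
scene cornBL [627.8 203.8  80. ]
scene cornFL [434.9 200.6  80. ]
scene cornFR [446.4 -91.3  80. ]
((537.2125854492188, 56.08454895019531), (201.5586395263672, 301.98504638671875), 2.2197699546813965)
side knob [535.2 107.7 122. ]
side mark [478.5 195.7  84. ]
side pegtop [460.6  93.3 144. ]
side tabtop [522.4 -34.1 140. ]
side tin [603.1 170.4 107. ]
side cornBL [627.6 213.1  80. ]
side cornFL [433.6 201.3  80. ]
side cornFR [445.7 -95.4  80. ]
((535.6888427734375, 62.40650177001953), (199.5056610107422, 305.1219482421875), 2.6231560707092285)
```

Call:
play_rows(
  travel=[
    [-0.025,0.027,-0.0033],
    [-0.025,0.027,-0.0033],
    [-0.025,0.027,-0.0033],
    [-0.025,0.027,-0.0033],
    [-0.025,0.027,-0.0033],
    [-0.025,0.027,-0.0033],
    [-0.025,0.027,-0.0033],
    [-0.025,0.027,-0.0033],
    [-0.025,0.027,-0.0033],
    [-0.025,0.027,-0.0033],
    [-0.025,0.027,-0.0033],
    [-0.025,0.027,-0.0033],
  ],
  rotation=[
    [0,0,0],
    [0,0,0],
    [0,0,0],
    [0,0,0],
    [0,0,0],
    [0,0,0],
    [0,0,0],
    [0,0,0],
    [0,0,0],
    [0,0,0],
    [0,0,0],
    [0,0,0],
  ],
  grip=[1,1,1,1,1,1,1,1,1,1,1,1],
)

```text
clock: 1.1
position: [397.5, -148.0, 271.0]
ee_rot: [-0.212, 0.977, 0.0, -0.0]
contact_force: [1.3, -0.5, -0.1]
gripper_width: 85.1
```

Call:
play_rows(
  travel=[
    [-0.025,0.027,-0.0033],
    [-0.025,0.027,-0.0033],
    [-0.025,0.027,-0.0033],
    [-0.025,0.027,-0.0033],
    [-0.025,0.027,-0.0033],
    [-0.025,0.027,-0.0033],
    [0,0,0],
    [0,0,0],
    [0,0,0],
    [0,0,0],
  ],
  rotation=[
    [0,0,0],
    [0,0,0],
    [0,0,0],
    [0,0,0],
    [0,0,0],
    [0,0,0],
    [0,0,0.115],
    [0,0,0.114],
    [0,0,0],
    [0,0,0],
  ],
  grip=[0.5,0.5,0.5,0.5,0.5,0.5,0.5,0.5,0.5,0.5],
)

```text
clock: 1.93
position: [466.9, 59.8, 290.3]
ee_rot: [-0.1, 0.995, -0.0, -0.0]
contact_force: [-1.2, -0.8, 1.2]
gripper_width: 42.5
```

```bash
cat >> h.py <<'E'
def wrist():
    s=arm.read_state();d=optics.get_image("wrist");H=d["hand_eye"]
    A=Rn.from_quat(s["ee_rot"]).as_matrix()
    Rc=A@H[:3,:3];c=A@H[:3,3]+s["position"]
    d["R"]=Rc.T;d["t"]=-Rc.T@c
    return s,d
E
python3 - <<'E'
from h import *
s,d=wrist();cv2.imwrite("pics/w1.png",d["image"]);np.savez("w1.npz",**d);print(s,d["hand_eye"])
E
```

```text
{'clock': 1.9333, 'joints': array([ 4.73647664e-01,  7.74772689e-02, -2.50215155e-01, -1.77243660e-04,
       -1.24399111e+00, -1.84351815e+00]), 'joint_vel': array([-0.01017055, -0.00538752, -0.00076847,  0.00181558,  0.00126167,
        0.00712645]), 'joint_efforts': array([ 2.55785063e-01, -2.31975746e+01,  1.92575026e+01,  4.26085353e+00,
        4.79606562e-03, -8.90362635e-02]), 'position': array([466.92432066,  59.81578743, 290.31851317]), 'ee_rot': array([-1.00265662e-01,  9.94960599e-01, -8.35875382e-05, -4.43665951e-04]), 'contact_force': array([-1.24244147, -0.83937098,  1.19293273]), 'wrist_torque': array([-0.02554368,  0.00433633, -0.05074399]), 'gripper_width': 42.48421414295928} [[-3.90550874e-04 -9.60701380e-01 -2.77583691e-01  6.99311393e+01]
 [ 9.99999645e-01 -5.82389769e-04  6.08652184e-04  7.38307293e-01]
 [-7.46394895e-04 -2.77583355e-01  9.60701267e-01 -1.42372207e+02]
 [ 0.00000000e+00  0.00000000e+00  0.00000000e+00  1.00000000e+00]]
```

View pics/w1.png

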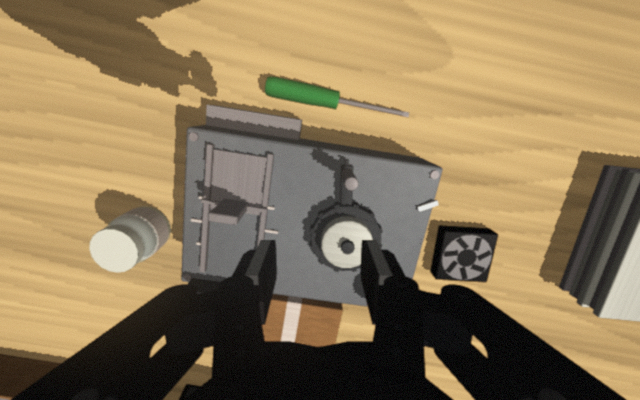

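```bash
python3 - <<'E'
from h import *
d=dict(np.load("w1.npz"))
cv2.imwrite("pics/w1c.png",cv2.resize(d["image"][125:285,180:380],None,fx=4,fy=4,interpolation=cv2.INTER_CUBIC)[:600])
for k,p in dict(knob=(346,245,122),mark=(427,206,84),peg=(351,184,144)).items(): print(k,ray(d,*p).round(1))
E
```

```text
knob [531.3 105.2 122. ]
mark [479.1 195.7  84. ]
peg [458.4  91.4 144. ]
```

View pics/w1c.png

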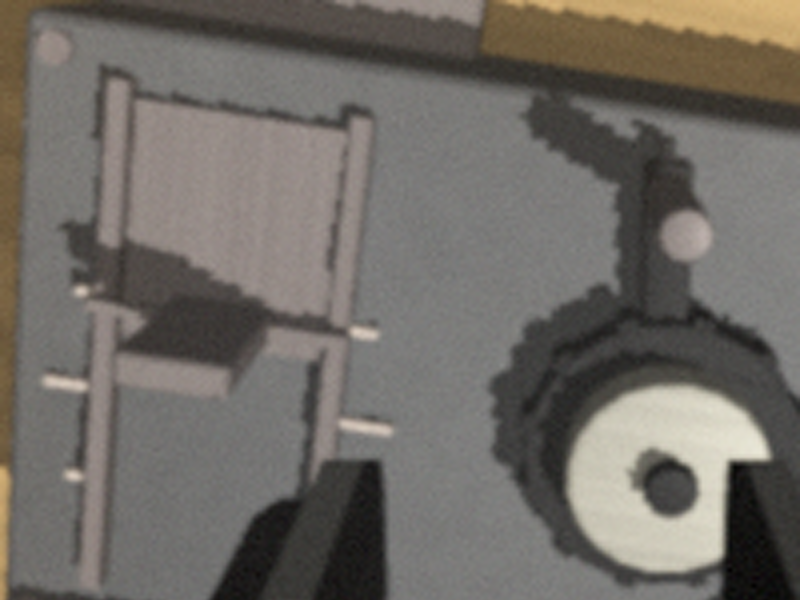

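```bash
python3 - <<'E'
from h import *
d=dict(np.load("w1.npz"))
R={}
for k,(x,y,z) in dict(knob=(670,487,122),peg=(687,235,144),tab=(175,374,140),tabA=(116,364,140),tabB=(233,384,140),halfL=(367,428,80.5),halfR=(65,381,80.5),shutL=(365,333,80.5),shutR=(81,291,80.5)).items():
    R[k]=ray(d,180+(x+.5)/4-.5,125+(y+.5)/4-.5,z)[:2]; print(k,R[k].round(1))
R["mark"]=ray(d,427,206,84)[:2]
ang=lambda v:np.degrees(np.arctan2(v[1],v[0]))
for k in("peg","mark"):v=R[k]-R["knob"];print(k,np.hypot(*v),ang(v))
print(ang(R["halfL"]-R["halfR"])-90,ang(R["shutL"]-R["shutR"])-90,(R["halfL"]+R["halfR"]-R["shutL"]-R["shutR"])/2)
E
```

```text
knob [532.7 106.8]
peg [457.8  91.6]
tab [519.5 -26.4]
tabA [519.8 -41.3]
tabB [519.2 -11.7]
halfL [549.9  18.8]
halfR [553.  -73.9]
shutL [519.6  13.3]
shutR [523.5 -71.8]
peg 76.44067304803744 -168.5837796710809
mark 103.80533294846313 121.08397860063641
1.9217080051871278 2.5967152961285365 [29.88181187  1.67657556]
```

Call:
play_rows(
  travel=[
    [0.001,0.016,0],
    [0.0014,0.0168,0.01],
    [0,0,0.03],
    [0,0,0.035],
    [0,0,0.035],
    [0,0,0.035],
    [0,0,0.03],
    [0,0,0.008],
    [0,0,0],
    [0,0,0],
  ],
  rotation=[
    [0,0,0],
    [0,0,0],
    [0,0,0],
    [0,0,0],
    [0,0,0],
    [0,0,0],
    [0,0,0],
    [0,0,0],
    [0,0,0],
    [0,0,0],
  ],
  grip=[0.5,0.5,0.5,0.5,0.5,0.5,0.5,0.5,0.5,0.5],
)

```text
clock: 2.82
position: [459.4, 91.5, 108.7]
ee_rot: [-0.099, 0.995, -0.0, 0.001]
contact_force: [-0.9, -0.6, 0.7]
gripper_width: 42.4
```

Call:
play_rows(
  travel=[
    [0,0,0],
    [0,0,0],
    [0,0,0],
    [0,0,0],
    [0,0,0],
    [0,0,0],
  ],
  rotation=[
    [0,0,0],
    [0,0,0],
    [0,0,0],
    [0,0,0],
    [0,0,0],
    [0,0,0],
  ],
  grip=[0,0,0,0,0,0],
)

```text
clock: 3.32
position: [459.6, 91.9, 109.7]
ee_rot: [-0.099, 0.995, 0.0, 0.002]
contact_force: [-0.8, -1.3, 7.1]
gripper_width: 12.3
```

Call:
play_rows(
  travel=[
    [-0.0004,0.0078,0],
    [-0.0004,0.0078,0],
    [-0.0004,0.0078,0],
    [-0.0004,0.0078,0],
    [-0.0004,0.0078,0],
    [-0.0004,0.0078,0],
    [-0.0004,0.0078,0],
    [-0.0004,0.0078,0],
    [-0.0004,0.0078,0],
    [-0.0004,0.0078,0],
    [-0.0004,0.0078,0],
  ],
  rotation=[
    [0,0,0.1],
    [0,0,0.1],
    [0,0,0.1],
    [0,0,0.1],
    [0,0,0.1],
    [0,0,0.1],
    [0,0,0.1],
    [0,0,0.1],
    [0,0,0.1],
    [0,0,0.1],
    [0,0,0.1],
  ],
  grip=[0,0,0,0,0,0,0,0,0,0,0],
)

```text
clock: 4.23
position: [487.7, 166.9, 109.7]
ee_rot: [0.434, 0.901, 0.003, -0.005]
contact_force: [-20.7, 19.1, 17.5]
gripper_width: 12.4
```

Call:
play_rows(
  travel=[
    [-0.0004,0.0078,0],
    [0,0,0],
    [0,0,0],
    [0,0,0],
  ],
  rotation=[
    [0,0,0.1],
    [0,0,0],
    [0,0,0],
    [0,0,0],
  ],
  grip=[0,0,0,0],
)

```text
clock: 4.57
position: [503.1, 156.7, 106.5]
ee_rot: [0.468, 0.883, 0.01, -0.017]
contact_force: [-0.0, 1.1, 0.6]
gripper_width: -0.4
```

```bash
python3 - <<'E'
from h import *
s,d=wrist();cv2.imwrite("pics/w2.png",d["image"]);np.savez("w2.npz",**d);print(s)
v=s["position"][:2]-[533.7,106];print(np.hypot(*v),np.degrees(np.arctan2(v[1],v[0])))
E
```

```text
{'clock': 4.5667, 'joints': array([ 0.5862404 ,  0.35369774, -0.372898  , -0.05280224, -0.84330554,
       -3.09623661]), 'joint_vel': array([-2.16483881e-03, -8.85444428e-05, -1.28291637e-02,  5.48258737e-04,
        1.70670747e-03,  1.54601989e-03]), 'joint_efforts': array([ 4.28459072e-02, -3.37894964e+01,  1.52922750e+01,  3.32976848e+00,
        1.41647921e-02,  6.73913364e-04]), 'position': array([503.13939353, 156.67023264, 106.54569239]), 'ee_rot': array([ 0.4680183 ,  0.88349854,  0.01010292, -0.01694499]), 'contact_force': array([-0.04500427,  1.12715437,  0.60287435]), 'wrist_torque': array([-0.07730656,  0.02065995, -0.01050403]), 'gripper_width': -0.3574339055273291}
59.17282436439749 121.09533044651869
```

View pics/w2.png

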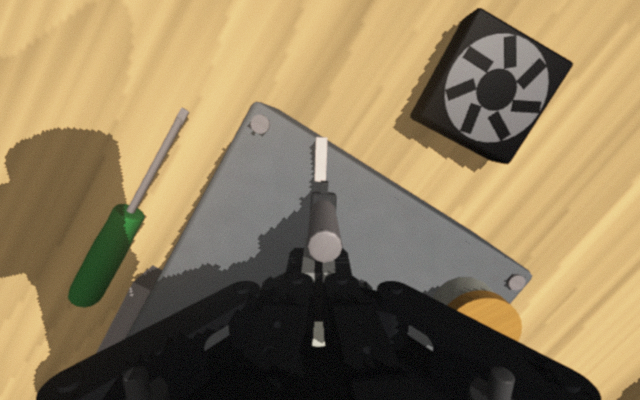

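```bash
python3 - <<'E'
from h import *
d=dict(np.load("w2.npz"))
a=np.array([533.7,106])
for p in((325,246,144),(321,160,84)):
    q=ray(d,*p)[:2];v=q-a;print(q,np.hypot(*v),np.degrees(np.arctan2(v[1],v[0])))
cv2.imwrite("pics/w2c.png",cv2.resize(d["image"][120:280,240:400],None,fx=3.7,fy=3.7,interpolation=cv2.INTER_CUBIC))
E
```

```text
[494.30245311 175.85183686] 80.1962955081098 119.42368958583768
[479.27492636 196.3155172 ] 105.44658025259817 121.07360580262095
```

View pics/w2c.png

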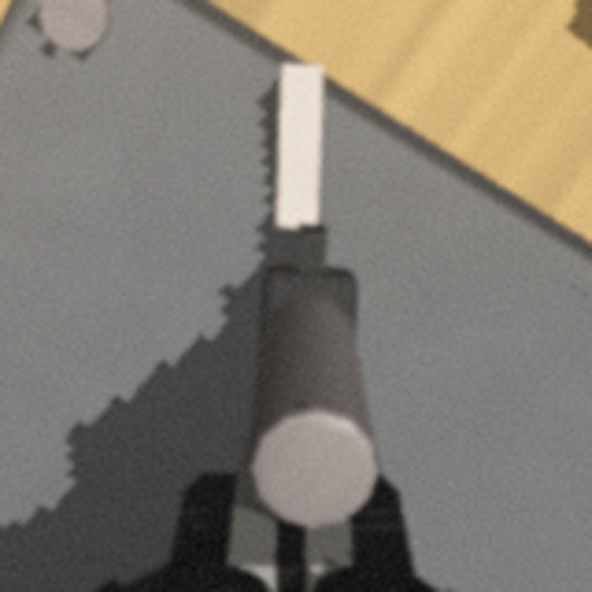

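```bash
cat >> h.py <<'E'
def plan(target,yang):
    "tool-frame shift (mm) from here to target, and rotation vector to upright with tool y at yang deg"
    s=arm.read_state();A=Rn.from_quat(s["ee_rot"]);t=np.radians(yang)
    y=np.array([np.cos(t),np.sin(t),0]);z=np.array([0,0,-1.]);B=Rn.from_matrix(np.c_[np.cross(y,z),y,z])
    print("pos",s["position"].round(1),"j6",s["joints"][5].round(3),"shift",A.inv().apply(np.array(target)-s["position"]).round(1),"rot",(A.inv()*B).as_rotvec().round(3),"F",s["contact_force"].round(1),"w",s["gripper_width"].round(1),s["clock"])
E
python3 - <<'E'
from h import *
s=arm.read_state()
plan(s["position"]+[2,-4,90],34)
plan(s["position"]+[0,0,90],32)
E
```

```text
Traceback (most recent call last):
  File "h.py", line 21, in plan
    print("pos",s["position"].round(1),"j6",s["joints"][5].round(3),"shift",A.inv().apply(np.array(target)-s["position"]).round(1),"rot",(A.inv()*B).as_rotvec().round(3),"F",s["contact_force"].round(1),"w",s["gripper_width"].round(1),s["clock"])
                                                                                                                                                                                                              ^^^^^^^^^^^^^^^^^^^^^^^^
AttributeError: 'float' object has no attribute 'round'
```

```bash
sed -i 's/s\["gripper_width"\].round(1)/round(s["gripper_width"],1)/' h.py
python3 - <<'E'
from h import *
s=arm.read_state()
plan(s["position"]+[2,-4,90],34)
plan(s["position"]+[0,0,90],32)
E
```

```text
pos [502.9 156.5 106.4] j6 -3.096 shift [ -0.9  -0.5 -90.1] rot [ 0.001 -0.039  0.003] F [ 0.1 -0.3 -0.3] w -0.1 4.6167
pos [502.9 156.5 106.4] j6 -3.096 shift [  3.6   0.1 -89.9] rot [ 0.001 -0.039  0.038] F [ 0.1 -0.3 -0.3] w -0.1 4.6167
```

Call:
play_rows(
  travel=[
    [-0.0003,0,-0.02],
    [-0.0003,0,-0.02],
    [-0.0003,0,-0.03],
    [0,0,-0.03],
    [0,0,0],
    [0,0,0],
  ],
  rotation=[
    [0,0,0],
    [0,0,0],
    [0,0,0],
    [0,0,-0.1],
    [0,0,-0.12],
    [0,0,-0.12],
  ],
  grip=[0,0,0,0.3,0.45,0.45],
)

```text
clock: 5.12
position: [506.7, 152.5, 208.5]
ee_rot: [0.309, 0.951, 0.015, -0.014]
contact_force: [-0.3, 0.4, -1.1]
gripper_width: 36.1
```

```bash
python3 -c "
from h import *
plan([519.5,-27,200],182.3)"
```

```text
pos [506.7 152.5 208.5] j6 -2.753 shift [-116.  -137.8    1.7] rot [ 0.05   0.003 -2.238] F [-0.3  0.4 -1.1] w 36.1 5.1167
```

Call:
play_rows(
  travel=[
    [0,0,0],
    [0,0,0],
    [0,0,0],
    [0,0,0],
    [0,0,0],
    [0,0,0],
    [0,0,0],
    [0,0,0],
    [0,0,0],
    [0,0,0],
    [0,0,0],
    [0,0,0],
  ],
  rotation=[
    [0,0,-0.12],
    [0,0,-0.12],
    [0,0,-0.12],
    [0,0,-0.12],
    [0,0,-0.12],
    [0,0,-0.12],
    [0,0,-0.12],
    [0,0,-0.12],
    [0,0,-0.12],
    [0,0,-0.12],
    [0,0,-0.12],
    [0,0,-0.12],
  ],
  grip=[0.45,0.45,0.45,0.45,0.45,0.45,0.45,0.45,0.45,0.45,0.45,0.45],
)

```text
clock: 6.12
position: [505.5, 151.9, 206.0]
ee_rot: [-0.395, 0.919, 0.02, -0.003]
contact_force: [0.6, 0.3, 0.3]
gripper_width: 38.2
```

Call:
play_rows(
  travel=[
    [0,0,0],
    [0,0,0],
    [0,0,0],
    [0,0,0],
    [0,0,0],
    [0,0,0],
    [0,0,0],
    [0,0,0],
    [0,0,0],
  ],
  rotation=[
    [0,0,-0.12],
    [0,0,-0.12],
    [0,0,-0.12],
    [0,0,-0.12],
    [0,0,-0.12],
    [0,0,-0.12],
    [0,0,0],
    [0,0,0],
    [0,0,0],
  ],
  grip=[0.45,0.45,0.45,0.45,0.45,0.45,0.45,0.45,0.45],
)

```text
clock: 6.87
position: [505.8, 152.1, 206.1]
ee_rot: [-0.69, 0.723, 0.02, 0.004]
contact_force: [-0.4, -0.5, 0.2]
gripper_width: 38.7
```

```bash
python3 -c "
from h import *
plan([519.5,-27,200],182.3)"
```

```text
pos [505.8 152.1 206.1] j6 -0.601 shift [178.4 -22.2  -0.3] rot [ 0.022  0.034 -0.087] F [-0.4 -0.5  0.2] w 38.7 6.8667
```

Call:
play_rows(
  travel=[
    [0.0297,-0.0037,0],
    [0.0297,-0.0037,0],
    [0.0297,-0.0037,0],
    [0.0297,-0.0037,0],
    [0.0297,-0.0037,0],
    [0.0297,-0.0037,0],
    [0,0,0],
    [0,0,0],
    [0,0,0],
  ],
  rotation=[
    [0,0,0],
    [0,0,0],
    [0,0,0],
    [0,0,0],
    [0,0,0],
    [0,0,0],
    [0.022,0.034,-0.087],
    [0,0,0],
    [0,0,0],
  ],
  grip=[0.45,0.45,0.45,0.45,0.45,0.45,0.45,0.45,0.45],
)

```text
clock: 7.62
position: [519.7, -26.6, 199.6]
ee_rot: [0.721, -0.693, -0.0, -0.0]
contact_force: [-0.7, 0.9, -0.3]
gripper_width: 38.5
```

```bash
python3 - <<'E'
from h import *
plan([519.5,-27,107],182.3)
s,d=wrist();cv2.imwrite("pics/w3.png",d["image"]);np.savez("w3.npz",**d)
E
```

```text
pos [519.7 -26.6 199.6] j6 -0.221 shift [ 0.5  0.2 92.6] rot [ 0.     0.001 -0.001] F [-0.7  0.9 -0.3] w 38.5 7.6167
```

View pics/w3.png

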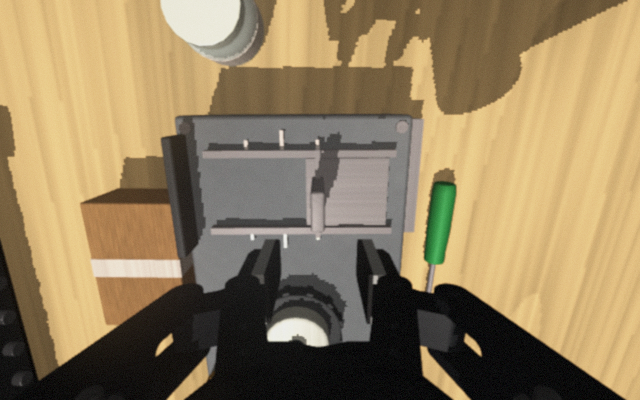

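Call:
play_rows(
  travel=[
    [0,0,0.02],
    [0,0,0.03],
    [0,0,0.025],
    [0,0,0.0165],
    [0,0,0],
    [0,0,0],
    [0,0,0],
    [0,0,0],
    [0,0,0],
    [0,0,0],
    [0,0,0],
  ],
  rotation=[
    [0,0,0],
    [0,0,0],
    [0,0,0],
    [0,0,0],
    [0,0,0],
    [0,0,0],
    [0,0,0],
    [0,0,0],
    [0,0,0],
    [0,0,0],
    [0,0,0],
  ],
  grip=[0.45,0.45,0.45,0.45,0.45,0.45,0,0,0,0,0],
)

```text
clock: 8.58
position: [520.5, -26.2, 109.9]
ee_rot: [0.722, -0.692, 0.0, -0.001]
contact_force: [-1.8, 2.4, 5.1]
gripper_width: 9.2
```

```bash
python3 - <<'E'
from h import *
plan([549.5,-25.5,108],182.3)
E
```

```text
pos [520.5 -26.2 109.9] j6 -0.218 shift [  0.6 -29.    1.9] rot [-0.002  0.001  0.002] F [-1.8  2.4  5.1] w 9.2 8.5833
```

Call:
play_rows(
  travel=[
    [0,-0.005,0],
    [0,-0.005,0],
    [0,-0.005,0],
    [0,-0.005,0],
    [0,-0.005,0],
    [0,-0.005,0],
    [0,0,0],
    [0,0,0],
    [0,0,0],
    [0,0,0],
  ],
  rotation=[
    [0,0,0],
    [0,0,0],
    [0,0,0],
    [0,0,0],
    [0,0,0],
    [0,0,0],
    [0,0,0],
    [0,0,0],
    [0,0,0],
    [0,0,0],
  ],
  grip=[0,0,0,0,0,0,0,0,0,0],
)

```text
clock: 9.42
position: [547.9, -25.0, 109.8]
ee_rot: [0.722, -0.692, -0.001, 0.001]
contact_force: [-10.0, 3.6, 9.6]
gripper_width: 9.2
```

```bash
python3 - <<'E'
from h import *
plan([550.5,-25.2,110],182.3)
s,d=wrist();d2=optics.get_image("side");np.savez("w4.npz",**d)
a=cv2.resize(d["image"][100:270,160:430],None,fx=2.9,fy=2.9,interpolation=cv2.INTER_CUBIC)
cv2.imwrite("pics/w4.png",a)
sc=optics.get_image("scene");cv2.imwrite("pics/s4.png",cv2.resize(sc["image"][150:275,275:435],None,fx=4.6,fy=4.6,interpolation=cv2.INTER_CUBIC))
E
```

```text
pos [547.9 -25.  109.8] j6 -0.206 shift [ 0.3 -2.6 -0.2] rot [0.003 0.001 0.002] F [-10.    3.6   9.6] w 9.2 9.4167
```

View pics/w4.png

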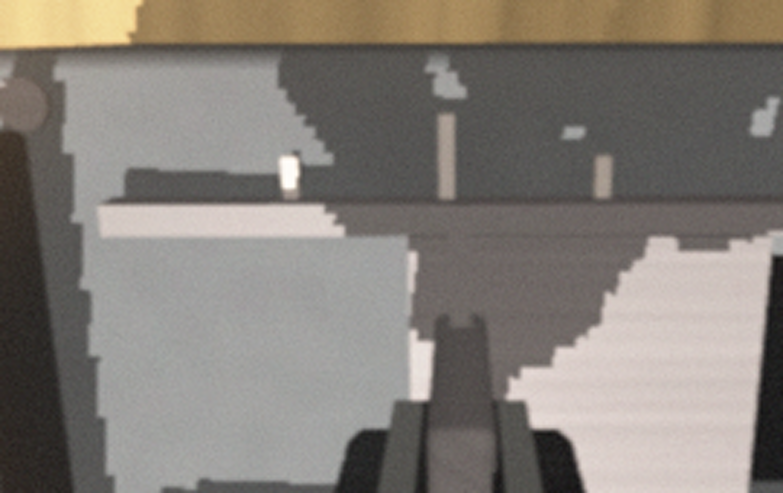

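View pics/s4.png

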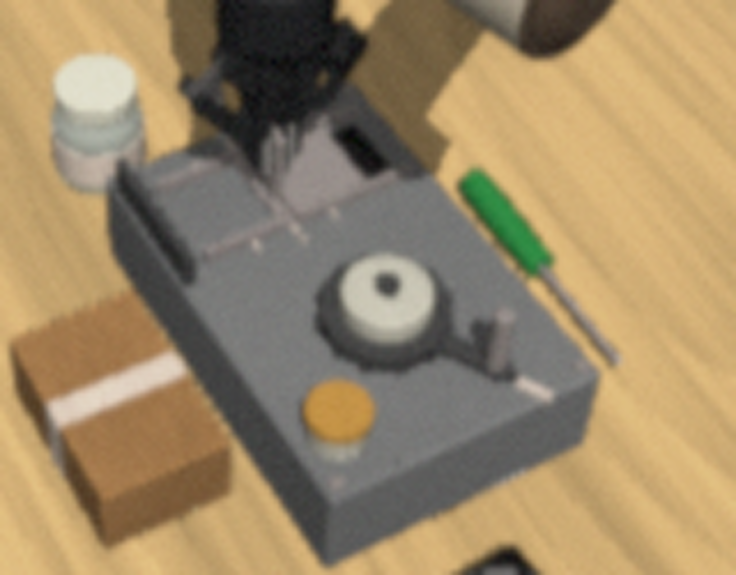

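Call:
play_rows(
  travel=[
    [0,-0.0015,0],
    [0,-0.001,0],
    [0,0,0],
    [0,0,0],
    [0,0,0],
    [0,0,0],
    [0,0,0],
    [0,0,0],
  ],
  rotation=[
    [0,0,0],
    [0,0,0],
    [0,0,0],
    [0,0,0],
    [0,0,0],
    [0,0,0],
    [0,0,0],
    [0,0,0],
  ],
  grip=[0,0,0,0,0,0,0,0],
)

```text
clock: 10.23
position: [550.1, -24.9, 109.8]
ee_rot: [0.722, -0.692, -0.002, 0.001]
contact_force: [-10.6, 5.3, 10.3]
gripper_width: 8.9
```

```bash
python3 - <<'E'
from h import *
plan([550.5,-25.2,110],182.3)
print(workorder.job_done())
E
```

```text
pos [550.1 -24.9 109.8] j6 -0.205 shift [ 0.3 -0.4 -0.2] rot [0.004 0.001 0.002] F [-10.6   5.3  10.3] w 8.9 10.2333
the job is handed in; nothing more can be done
None
```

I turned the collar to its lock mark, slid the gate to half travel and handed the job in at 10.2 s with the fingers still gripping the tab. `job_done` gives no verdict, so the result is unconfirmed.

- **Collar:** the lever lines up with the lock mark in both the wrist and scene views. The wrist image puts it about 0.03 to 0.05 rad past the mark, inside the 0.12 allowed.
- **Gate:** the rail marks showed it about 2.7 mm short of half, so I moved on another 2.2 mm (measured). It should stand at about 29.5 mm. I did not take another picture after that last correction.
- **Hold:** the wrist reads 10.6 N back along x, which matches the spring pull of about 9.9 N at half. The opening reads 8.9 mm on the 10 mm tab.
- **What went wrong:** near the end of the collar turn, joint 6 reached -3.096 rad, right by its -3.1 limit. The tool tilted and the fingers slipped off the peg. By then the collar was already at the mark, so I left it there and did not regrip.
- **Bystanders:** the tin, tub, carton and screwdriver looked unmoved in the last scene picture; I didn't measure any bystander, and the fan, covers and tray were not checked there.

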